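Draw the LED gear tray out of the opened luminaire and lay it in the test rest

TASK

The gear tray of the opened luminaire is tucked under the driver box at one end and sits behind a lip at the other. Lift its free end over the lip without prying the tray against the driver box, draw it out endwise, then lay it gently, LEDs up, in both saddles of the test rest with its terminal-block end pushed up snug against the contact block, and let go. Leave the other things on the bench where they are.

Things in the scene. Friction and masses are not known exactly. Their poses are not given: they have to be found in the camera images.
- tray_mid (a point): Centre of the LED gear tray: a straight aluminium extrusion with rectangular outline, 44 mm wide (its x), 300 mm long (its y), 16 mm high (its z, pointing up out of its LED side), rigid, heavy for its size (0.65 to 1 kg, evenly spread); white board with a row of LEDs on top (nearly flush); a black terminal block 30 x 18 x 10 mm high on top at its -y end. Starts flat on the luminaire's floor. Held by an end it is tail-heavy and turns in the fingers.
- tray_nose (a point): Middle of the tray's lower edge at the terminal-block end (the free end, 150 mm from the tray's centre along its -y, 8 mm below it). Axes as the tray's.
- tray_tail (a point): Middle of the tray's lower edge at its plain end (150 mm from the centre along +y, 8 mm below it); this end starts under the driver box.
- luminaire: The opened luminaire, screwed to the bench: grey-painted trough 130 mm wide (x), 340 mm long (y); origin at the centre of its underside. Floor top 4 mm above the bench; side walls 3 mm thick, 124 mm apart inside, 30 mm above the bench in the open part. Its -y end has only a low lip (see lip_top); the tray lies along y and comes out there, towards -y.
- lip_top (a point): Middle of the lip's rounded top edge, at y = -168 mm of the luminaire, 26 mm above the bench, 22 mm above the trough's floor; the lip runs along the luminaire's x across the trough, 4 mm thick.
- driver_box: Finned grey driver box fixed over the luminaire's y = -35 to +170 mm, 130 mm wide, from 52 to 105 mm above the bench. Under it is a tunnel, ceiling 48 mm above the trough's floor, closed at the far end (y = +166 mm); 175 to 200 mm of the tray starts in it. Origin: centre of its underside; luminaire's axes; its mouth (edge towards the lip) is at its y = -103 mm.
- rest: The test rest, screwed to the bench; origin on the bench under the middle of where the tray belongs. Base plate 90 mm wide (x), 350 mm long (y), 8 mm high. Two grey saddles, each 16 mm long, at y = -95 and +95 mm: seats 45 mm above the bench, between cheeks 52 mm apart inside, 74 mm outside, tops 60 mm above the bench. The tray lies here along y, its terminal end at -y.
- rest_seat (a point): The point where the middle of the tray's underside belongs, 45 mm above the bench between the saddles; the rest's axes.
- contact_block: Rigid black contact block at the rest's -y end, 52 mm wide, top 72 mm above the bench, with two terminals on it up to 82 mm. Origin on the bench below the face that the tray's terminal end butts against; that face looks along +y and is at y = -150 mm of the rest. Rest's axes.
- ring_spot: Bystander, loose: aluminium ring spotlight with bulb, 110 mm across, 30 mm high; origin at the underside.
- ring_shell: Bystander, loose: the same ring without bulb.
- lamp_foot: Bystander, loose: round lamp foot, flange 120 mm across, stem 50 mm across and 100 mm high.
- strap_arm: Bystander, loose: bare flat steel strap 14 x 230 x 4 mm lying on the bench along its y.
- screwdriver: Bystander, loose: screwdriver lying along its x, about 200 mm.
- tape_roll: Bystander, loose: black tape roll 90 mm across, 19 mm high.
- cleaner: Bystander, loose: white bottle 52 mm across, 150 mm high, standing.
- screw_jar: Bystander, loose: clear jar with metal lid, 60 mm across, 60 mm high, standing.

How it is judged:
On the way, in this order (a step that is already met when the one before it is completed fails the run):
1. the tray's terminal-block end is above the lip while its plain end is still under the driver box (z of tray_nose in the frame of luminaire above 0.027 m and y of tray_tail in the frame of luminaire above -0.035 m and x of tray_tail in the frame of luminaire between -0.062 and 0.062 m), for 0.1 s.
2. the whole tray has passed out over the lip (y of tray_tail in the frame of luminaire below -0.172 m), for 0.1 s.
3. the tray's terminal-block end, at the saddles, is pushed against the contact block (contact force between tray and contact_block above 0.5 N and z of tray_mid in the frame of rest between 0.049 and 0.065 m and x of tray_mid in the frame of rest between -0.007 and 0.007 m and angle between tray_mid's own z axis and vertical below 0.04 rad and angle between the y axis of tray_mid and the y axis of rest, either way round below 0.07 rad and y of tray_nose in the frame of rest below -0.147 m).
At the end, for the whole second after the job is handed in: The tray rests level (within 0.04 rad) and LEDs up in both saddles of the test rest, centred within 7 mm and at seat height within 4 mm, its terminal-block end within 3 mm of the contact block, released and still (x of tray_mid in the frame of rest between -0.007 and 0.007 m and z of tray_mid in the frame of rest between 0.049 and 0.057 m and angle between tray_mid's own z axis and vertical below 0.04 rad and angle between the y axis of tray_mid and the y axis of rest, either way round below 0.07 rad and y of tray_nose in the frame of rest below -0.147 m and linear speed of tray below 0.02 m/s and angular speed of tray below 0.1 rad/s); the robot touches nothing.
It fails at once if the tray is pried against the driver box with more than 30 N (contact force between tray and driver_box above 30 N).
It fails at once if the tray is dropped or rammed into the test rest (more than 80 N) (contact force between tray and rest above 80 N).
It fails at once if another thing on the bench is shifted by more than 30 mm (distance of any of ring_spot, ring_shell, lamp_foot, strap_arm, screwdriver, tape_roll, cleaner, screw_jar from where it was at the start of the episode above 0.03 m).
It also fails if it takes over 59 s, if anything falls off the work surface, if the arm or the gripper's body presses on something with over 40 N, if the wrist force passes 120 N, or if a joint passes its speed limit or range.

ROBOT

A 7-joint arm with a two-finger parallel gripper is mounted at the origin on the work surface. World frame = base frame: x ahead of the robot, y to its left, z up, the work surface at z = 0. Lengths are in m, angles in rad, forces in N, time in s.
With the tool pointing down it reaches from about 0.425 to 1.025 m from the base axis. Payload 9.4 kg.
Tool frame: the origin (TCP) lies midway between the tips of the shut fingers; the grasp point (between the pads) lies 19 mm behind it (manip.grip_point_offset is the distance from the TCP to the grasp point, in m); z points along the fingers, y is the direction in which the jaws open and shut (so a half turn about z gives the same grasp; the last joint's range is limited). The gripper opens to 85 mm and grips with 20 to 120 N. Pads are 22 mm wide; open, the fingers measure 114 mm over their backs; the gripper's body (76 mm by 85 mm) begins 54 mm behind the grasp point. The pads swing forward as they close: fully open they stand 13 mm farther back than shut.
Start: joints at [1.171, 0.599, -0.003, 1.599, 0.002, 0.943, -0.08], TCP at [0.23, -0.688, 0.231] pointing down, gripper open.
Joint ranges: [-2.57, 2.57], [-0.35, 1.97], [-1.29, 1.29], [0.11, 2.56], [-1.05, 4.19], [0.11, 1.86], [-2.63, 2.63]. Speed limits (rad/s): [2.22, 2.22, 3.01, 3.01, 3.14, 3.14, 3.14].

INTERFACE

Orientations are given as [roll, pitch, yaw] about the fixed x, y, z axes, in that order (R = Rz(yaw) Ry(pitch) Rx(roll)).
In Python, from workcell import manip gives the robot as it stands.
- The arm moves only by the tool apply_moves, never from a script. Its argument "increments" is one flat list of numbers, 5 for each row, row after row: the shift along the tool's x, y, z in mm, then the turn about the tool's z in degrees, then the gripper's target within -1 to 1 (fully open at 1, half-way at 0, shut at -1). A call has exactly 10 rows; each row is the pose to reach, as a shift and turn from the pose commanded when the call began, along the tool's axes at that moment; what a row does not reach only later rows make up. A row lasts 1/8 s, in which the tool goes at most 62.5 mm and 10.7 degrees, less where a joint would pass 70% of its speed; a pose out of reach is approached as far as the arm can. A call with a gripper value outside its range is refused whole. The fingers move at their own pace and stop on an object; the grip force is fixed at half the most. Time passes only in rows, so rows that repeat a pose let the fingers close, or fill a call up. It gives the time, the measured TCP pose, the force and the opening at its end, in the units of the state.
- manip.get_obs(): the state, without advancing time (a new reading comes with each control period).
- manip.capture(name): name is "side" or "top"; returns the picture (420x560x3 uint8, red, green, blue); there is no depth.
- manip.calibration(name): a dict with "mtx" (3x3 intrinsics, pixels), "R" (3x3) and "t" (3): a world point X has camera coordinates R X + t. Camera axes: x right, y down, z forward; pixel columns grow to the right and rows downward; lengths in m; the calibration is good to about 2 mm. A picture is of the moment at which its call begins. calibration takes no time and is no camera call.
- manip.sign_off(): hands the job in, once; it reports no verdict.
The state is a dict: "clock": time; "joint_positions": joint angles; "dq": joint speeds; "effort": joint torques, N m; "ee_pos": TCP position; "tool_rot": TCP orientation; "force": force on the tool from outside, world axes, zero at the start; "ft_torque": the same for the moment, N m; "opening": opening from 0.0 (shut) to 1.0 (fully open).
Only numpy, scipy, OpenCV 4.12 (cv2) and the standard library are available. Lean on these libraries where they do the work, as an engineer would, in place of code of your own. Each camera call takes 0.05 s, during which the arm holds its last target.

## Working session

There is one attempt and no reset: what is moved stays moved. The work goes in short steps, Python scripts to look and compute and a tool call to move; the robot and the scene stay as the last step left them, time stands still between calls to the robot, and variables do not carry over. Pictures are saved under pics/ and viewed, and the job is handed in when it is done.

Besides the shell and the picture viewer there is one more tool, called after "Emit:" by a JSON object that holds its "method" and its "body", one argument or row to a line. apply_moves: Moves the arm, as the interface text tells. Its arguments: {"type":"object","properties":{"increments":{"type":"array","items":{"type":"number"}}},"required":["increments"]}

```bash
mkdir -p pics; ls; python3 - <<'E'
from workcell import manip
import cv2,numpy as np
o=manip.get_obs()
for k in o: print(k,np.round(o[k],4))
for n in("side","top"):
    im=manip.capture(n); cv2.imwrite(f"pics/{n}0.png",cv2.resize(im[:,:,::-1],(800,600),interpolation=cv2.INTER_CUBIC))
    cv2.imwrite(f"pics/{n}0_raw.png",im[:,:,::-1])
    c=manip.calibration(n); print(n,{k:np.round(c[k],4).tolist() for k in c})
print(manip.grip_point_offset)
E
```

```text
pics
clock 0.0
joint_positions [ 1.1713  0.6002 -0.0026  1.6001  0.0018  0.9429 -0.0798]
dq [-0.0002 -0.001  -0.0003  0.0002 -0.0002 -0.0001 -0.0011]
effort [-5.00000e-04 -7.76446e+01  1.56430e+00 -2.57997e+01  1.23000e-02
  9.10000e-03  0.00000e+00]
ee_pos [ 0.2298 -0.6871  0.2304]
tool_rot [-3.140e+00  1.000e-04  3.229e-01]
force [0.0212 0.2271 0.2985]
ft_torque [0.0286 0.055  0.0053]
opening 0.9968
side {'mtx': [[530.8361, 0.0, 278.5802], [0.0, 530.8361, 219.4355], [0.0, 0.0, 1.0]], 'R': [[-0.6911, -0.7228, 0.0051], [-0.4022, 0.3787, -0.8336], [0.6006, -0.5781, -0.5524]], 't': [0.3744, 0.2966, 1.1146]}
top {'mtx': [[386.1762, 0.0, 273.605], [0.0, 386.1762, 210.8065], [0.0, 0.0, 1.0]], 'R': [[-0.0081, -0.9996, -0.0257], [-0.9952, 0.0105, -0.0974], [0.0976, 0.0248, -0.9949]], 't': [0.0087, 0.5806, 1.0384]}
0.0187
```

View pics/side0.png

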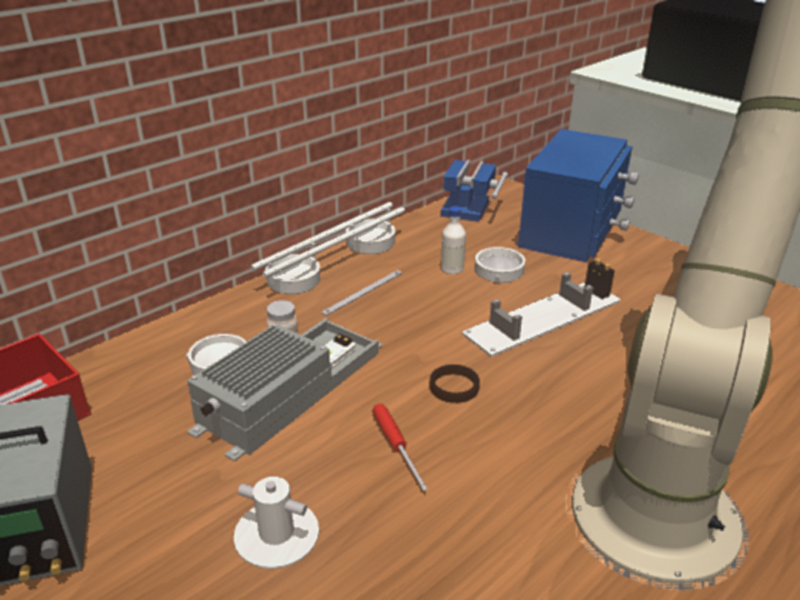

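View pics/top0.png

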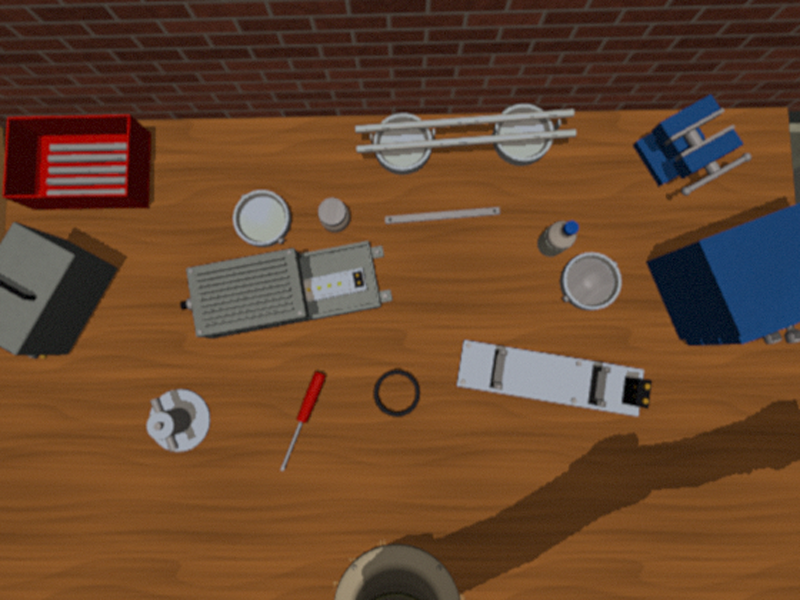

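The side view shows the driver box and trough at about (330,345), and the rest at about (545,315). The top view shows the luminaire from (190,290) to (380,275), with its lip to the right. The rest runs from (460,365) to (645,390), with its contact block on the right. Next I'll zoom in to measure.

```bash
python3 - <<'E'
import cv2
t=cv2.imread("pics/top0_raw.png"); s=cv2.imread("pics/side0_raw.png")
def crop(im,x,y,w,h,k,n):
    c=cv2.resize(im[y:y+h,x:x+w],None,fx=k,fy=k,interpolation=cv2.INTER_CUBIC)
    for i in range(0,w,10):
        cv2.putText(c,str(x+i),(i*k,8),0,.3,(0,255,255),1); cv2.line(c,(i*k,10),(i*k,14),(0,255,255),1)
    for j in range(0,h,10):
        cv2.putText(c,str(y+j),(0,j*k+3),0,.3,(0,255,255),1)
    cv2.imwrite(n,c)
crop(t,125,160,160,80,5,"pics/c_lum.png")
crop(t,310,230,155,65,5,"pics/c_rest.png")
crop(s,125,215,150,110,5,"pics/c_slum.png")
crop(s,315,170,130,85,6,"pics/c_srest.png")
E
```

```text
(no output)
```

View pics/c_lum.png

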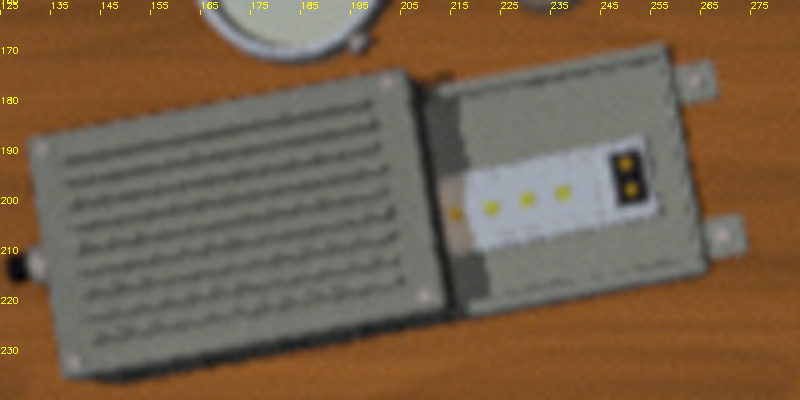

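View pics/c_rest.png

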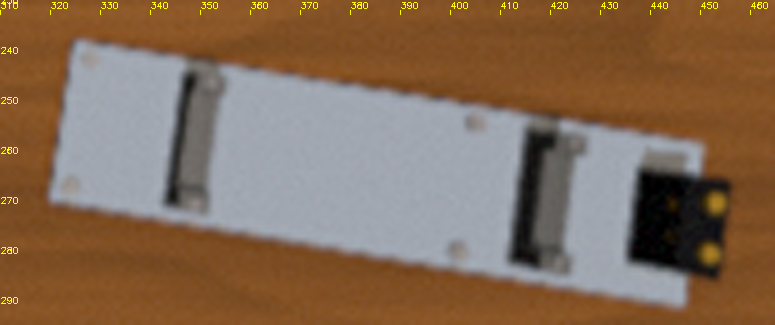

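View pics/c_slum.png

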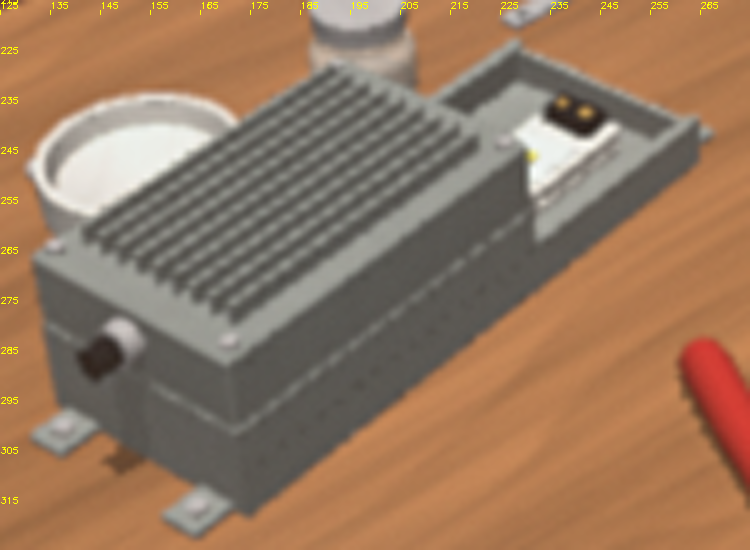

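View pics/c_srest.png

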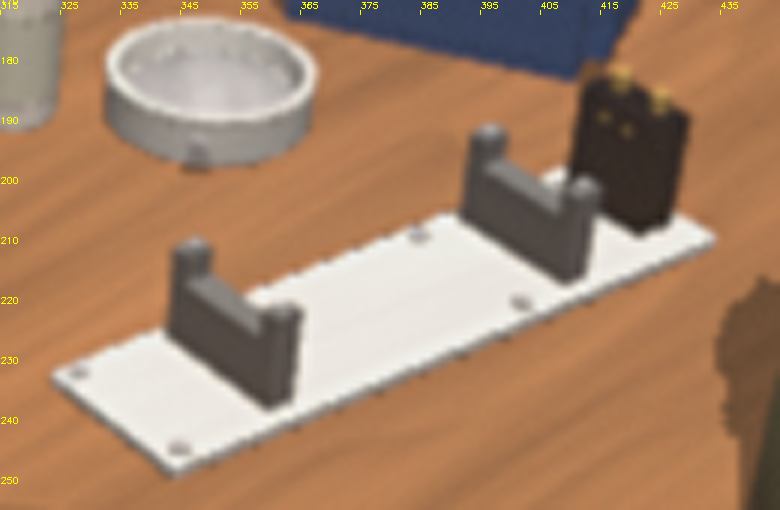

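```bash
cat > h.py <<'E'
import numpy as np
from scipy.optimize import least_squares
from workcell import manip
C={n:manip.calibration(n) for n in("side","top")}
def proj(n,X):
    c=C[n];p=np.asarray(X)@np.array(c["R"]).T+np.array(c["t"]);q=p@np.array(c["mtx"]).T
    return q[...,:2]/q[...,2:]
def fit(obs,x0):
    # obs: cam, local xyz, pixel
    def f(v):
        R=np.array([[np.cos(v[2]),-np.sin(v[2])],[np.sin(v[2]),np.cos(v[2])]]);r=[]
        for n,l,p in obs:
            X=np.r_[R@np.array(l[:2])+v[:2],l[2]];r.append(proj(n,X)-p)
        return np.concatenate(r)
    s=least_squares(f,x0,loss="soft_l1"); return s.x,f(s.x).reshape(-1,2)
E
cat > fit0.py <<'E'
from h import *
def px(o,k,c): return (np.array(c)+.5)/k-.5+np.array(o)
T=lambda l,c:("top",l,px((125,160),5,c)); S=lambda l,c:("side",l,px((125,215),5,c))
lum=[T((.065,-.035,.105),(405,70)),T((-.065,-.035,.105),(447,305)),T((.065,.17,.105),(30,138)),T((-.065,.17,.105),(65,376)),
T((.065,-.17,.028),(665,45)),T((-.065,-.17,.028),(707,272)),
S((.065,.17,.105),(35,260)),S((-.065,.17,.105),(230,362)),S((-.065,-.035,.105),(527,150)),S((.065,-.035,.105),(335,65)),S((-.065,-.17,.03),(697,122)),S((.065,-.17,.03),(517,42)),S((-.065,.17,0),(250,513))]
v,r=fit(lum,[.6,.2,.1]);print("lum",v.round(4));print(r.round(1).tolist())
T=lambda l,c:("top",l,px((310,230),5,c)); S=lambda l,c:("side",l,px((315,170),6,c))
rest=[T((.045,.175,.008),(75,38)),T((-.045,.175,.008),(50,203)),T((.045,-.175,.008),(704,143)),T((-.045,-.175,.008),(686,306)),
S((.045,.175,.008),(55,375)),S((-.045,.175,.008),(177,470)),S((-.045,-.175,.008),(715,237)),T((.026,-.15,.072),(640,170)),T((-.026,-.15,.072),(628,263))]
w,r=fit(rest,[.4,-.3,-.1]);print("rest",w.round(4));print(r.round(1).tolist())
# tray
T=lambda l,c:("top",l,px((125,160),5,c)); S=lambda l,c:("side",l,px((125,215),5,c))
def bp(n,p,z):
    c=C[n];d=np.linalg.inv(np.array(c["mtx"]))@np.r_[p,1];R=np.array(c["R"]);d=R.T@d;o=-R.T@np.array(c["t"])
    return o+d*(z-o[2])/d[2]
R=np.array([[np.cos(v[2]),-np.sin(v[2])],[np.sin(v[2]),np.cos(v[2])]])
for c in [(640,137),(657,213),(467,173),(477,250)]:
    X=bp("top",px((125,160),5,c),.020);print("tray pt",X.round(4),(R.T@(X[:2]-v[:2])).round(4))
X=bp("side",px((125,215),5,(617,125)),.020);print("side nose corner",(R.T@(X[:2]-v[:2])).round(4))
E
python3 fit0.py
```

```text
lum [0.605  0.202  0.1816]
[[-0.7, -1.1], [-0.5, 0.9], [-2.9, 0.3], [-2.3, 1.8], [0.2, 0.1], [0.5, 0.1], [-1.6, -5.1], [-0.4, -3.7], [1.1, -5.5], [0.5, -6.1], [0.7, -0.8], [-0.2, -0.8], [0.5, 1.3]]
rest [ 0.432  -0.3014 -0.1637]
[[-0.6, 0.9], [-0.3, 0.1], [-0.1, -0.5], [-0.2, -0.3], [-1.1, -0.1], [-0.7, -0.1], [-0.9, -0.0], [12.8, 0.5], [12.9, 2.1]]
tray pt [0.6492 0.0619 0.02  ] [ 0.0182 -0.1458]
tray pt [0.6062 0.0525 0.02  ] [-0.0258 -0.1473]
tray pt [0.63   0.1592 0.02  ] [ 0.0169 -0.0466]
tray pt [0.5865 0.1533 0.02  ] [-0.027  -0.0445]
side nose corner [-0.024  -0.1489]
```

```bash
sed -i 's/\.105)/ZB)/g; s/^lum=/from sys import argv\nZB=float(argv[1])\nlum=/' fit0.py
sed -i 's/T((.026,-.15,.072),(640,170)),T((-.026,-.15,.072),(628,263))/T((.026,-.15,.008),(640,170)),T((-.026,-.15,.008),(628,263)),T((.026,-.15,.072),(693,172)),T((-.026,-.15,.072),(685,268))/' fit0.py
for z in .09 .094 .098;do echo $z; python3 fit0.py $z;done
```

```text
.09
lum [0.6066 0.2024 0.1764]
[[0.4, -0.6], [0.3, 0.7], [-0.7, 0.2], [-0.4, 1.0], [0.2, -0.2], [0.3, -0.1], [-1.3, -0.5], [-0.6, 1.2], [0.7, -0.7], [0.6, -1.5], [0.4, -0.9], [-0.3, -0.9], [-0.4, 1.0]]
rest [ 0.4317 -0.3004 -0.1653]
[[-0.9, 0.9], [-0.6, 0.1], [-0.4, -0.3], [-0.6, -0.1], [-1.3, 0.0], [-0.9, 0.1], [-1.0, 0.2], [2.4, -0.2], [2.6, 0.1], [1.8, 0.3], [1.1, 1.3]]
tray pt [0.6492 0.0619 0.02  ] [ 0.0173 -0.1458]
tray pt [0.6062 0.0525 0.02  ] [-0.0267 -0.1475]
tray pt [0.63   0.1592 0.02  ] [ 0.0155 -0.0466]
tray pt [0.5865 0.1533 0.02  ] [-0.0284 -0.0448]
side nose corner [-0.0249 -0.1491]
.094
lum [0.6059 0.2024 0.1785]
[[0.1, -0.6], [0.1, 0.8], [-1.3, 0.4], [-0.9, 1.4], [0.2, -0.1], [0.3, -0.0], [-1.4, -1.6], [-0.5, -0.0], [0.9, -1.9], [0.6, -2.6], [0.5, -0.8], [-0.3, -0.8], [-0.1, 1.1]]
rest [ 0.4317 -0.3004 -0.1653]
[[-0.9, 0.9], [-0.6, 0.1], [-0.4, -0.3], [-0.6, -0.1], [-1.3, 0.0], [-0.9, 0.1], [-1.0, 0.2], [2.4, -0.2], [2.6, 0.1], [1.8, 0.3], [1.1, 1.3]]
tray pt [0.6492 0.0619 0.02  ] [ 0.0177 -0.146 ]
tray pt [0.6062 0.0525 0.02  ] [-0.0263 -0.1476]
tray pt [0.63   0.1592 0.02  ] [ 0.016  -0.0468]
tray pt [0.5865 0.1533 0.02  ] [-0.0278 -0.0449]
side nose corner [-0.0245 -0.1492]
.098
lum [0.6054 0.2024 0.18  ]
[[-0.3, -0.7], [-0.2, 0.9], [-2.0, 0.5], [-1.5, 1.6], [0.1, 0.0], [0.3, 0.1], [-1.5, -2.8], [-0.4, -1.3], [0.9, -3.2], [0.6, -3.8], [0.6, -0.8], [-0.3, -0.8], [0.2, 1.3]]
rest [ 0.4317 -0.3004 -0.1653]
[[-0.9, 0.9], [-0.6, 0.1], [-0.4, -0.3], [-0.6, -0.1], [-1.3, 0.0], [-0.9, 0.1], [-1.0, 0.2], [2.4, -0.2], [2.6, 0.1], [1.8, 0.3], [1.1, 1.3]]
tray pt [0.6492 0.0619 0.02  ] [ 0.018  -0.1461]
tray pt [0.6062 0.0525 0.02  ] [-0.026  -0.1476]
tray pt [0.63   0.1592 0.02  ] [ 0.0165 -0.0469]
tray pt [0.5865 0.1533 0.02  ] [-0.0274 -0.0449]
side nose corner [-0.0242 -0.1492]
```

```bash
cat >> h.py <<'E'
from scipy.spatial.transform import Rotation as Ro
def delta(p,yaw,cmd=None):
    o=manip.get_obs()
    P,r=(np.array(o["ee_pos"]),np.array(o["tool_rot"])) if cmd is None else cmd
    R=Ro.from_euler("xyz",r).as_matrix()
    d=R.T@(np.array(p)-P)*1000
    yw=np.arctan2(R[1,0],R[0,0])
    print("t",round(o["clock"],2),"ee",np.round(o["ee_pos"],4),np.round(o["tool_rot"],3),"F",np.round(o["force"],1),"op",round(o["opening"],3),"q7",round(o["joint_positions"][6],2))
    print("delta mm",d.round(1),"turn deg",round(-np.degrees((yaw-yw+np.pi)%(2*np.pi)-np.pi),2))
LUM=(.606,.2024,.177);REST=(.4317,-.3004,-.1653)
def loc(f,x,y): 
    c,s=np.cos(f[2]),np.sin(f[2]);return np.array([f[0]+c*x-s*y,f[1]+s*x+c*y])
E
python3 -c "
from h import *
delta((.6224,.0847,.13),.19+np.pi/2)"
```

```text
t 0.1 ee [ 0.2298 -0.6872  0.2305] [-3.14   0.     0.323] F [-0.2  1.1  0.9] op 1.002 q7 -0.08
delta mm [ 617.2 -607.3  101.3] turn deg -82.39
```

Emit:
{"method": "apply_moves", "body": {
  "increments": [43,-42,0,-8,1,86,-85,0,-16,1,130,-127,0,-24,1,173,-170,0,-32,1,216,-212,0,-40,1,259,-255,0,-48,1,302,-297,0,-56,1,346,-340,0,-64,1,389,-382,0,-72,0.6,432,-425,0,-80,0.6]
}}

```text
clock: 1.35
ee_pos: [0.5054, -0.1458, 0.2312]
tool_rot: [-3.142, 0.0, 1.723]
force: [1.2, -0.7, -0.2]
opening: 0.801
```

```bash
python3 -c "
from h import *
delta((.6224,.0847,.10),.19+np.pi/2)"
```

```text
t 1.35 ee [ 0.5054 -0.1458  0.2312] [-3.142  0.     1.723] F [ 1.2 -0.7 -0.2] op 0.801 q7 0.06
delta mm [210.1 150.7 131.2] turn deg -2.15
```

Emit:
{"method": "apply_moves", "body": {
  "increments": [42,30,5,-1,0.5,84,60,10,-2.3,0.5,126,90,15,-2.3,0.5,168,120,40,-2.3,0.5,210,151,80,-2.3,0.5,210,151,110,-2.3,0.5,210,151,140,-2.3,0.5,210,151,165,-2.3,0.5,210,151,175,-2.3,0.5,210,151,180,-2.3,0.5]
}}

```text
clock: 2.6
ee_pos: [0.6231, 0.0825, 0.051]
tool_rot: [-3.141, -0.0, 1.759]
force: [-0.6, -0.4, -0.7]
opening: 0.75
```

```bash
cat > snap.py <<'E'
from h import *
import cv2,sys
# usage: snap.py tag x y w h k (cam)
n,tag=sys.argv[1:3];x,y,w,h,k=map(int,sys.argv[3:8])
im=manip.capture(n)[:,:,::-1]
cv2.imwrite(f"pics/{tag}_raw.png",im)
c=cv2.resize(im[y:y+h,x:x+w],None,fx=k,fy=k,interpolation=cv2.INTER_CUBIC)
for i in range(0,w,10): cv2.putText(c,str(x+i),(i*k,8),0,.3,(0,255,255),1)
for j in range(0,h,10): cv2.putText(c,str(y+j),(0,j*k+3),0,.3,(0,255,255),1)
cv2.imwrite(f"pics/{tag}.png",c)
E
python3 snap.py side s1 190 190 110 90 6; python3 snap.py top t1 190 150 110 80 6;  python3 -c "
from h import *
delta((.6224,.0847,.03),.19+np.pi/2)"
```

```text
t 2.7 ee [0.6233 0.0825 0.0514] [ 3.141 -0.     1.759] F [0.5 0.1 0.8] op 0.751 q7 -0.45
delta mm [ 2.3 -0.5 21.4] turn deg -0.09
```

View pics/s1.png

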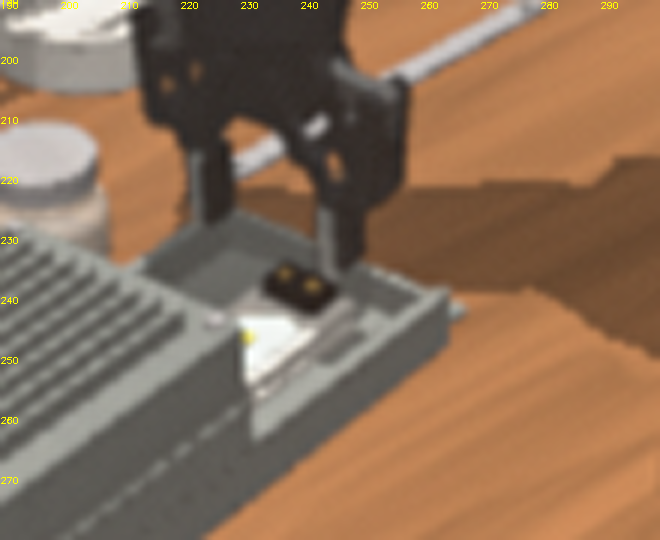

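View pics/t1.png

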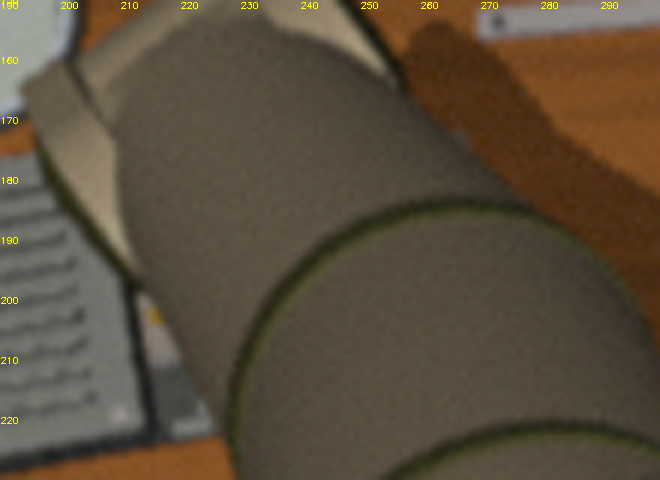

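```bash
python3 -c "
from h import *
for z in(.05,.055,.06,.065): print(z,proj('side',[.6231-.036*.98,.0825-.036*.19,z]).round(1),proj('side',[.6231+.036*.98,.0825+.036*.19,z]).round(1))"
```

```text
0.05 [245.8 237.3] [224.8 228.3]
0.055 [245.7 235.8] [224.7 226.8]
0.06 [245.7 234.2] [224.6 225.2]
0.065 [245.6 232.7] [224.5 223.7]
```

The side view shows the fingers straddling the nose, with tips at about (225,226) and (247,235) and the terminal block between them at (240,238). The top view is hidden by the arm. Next I descend and close.

Emit:
{"method": "apply_moves", "body": {
  "increments": [2,0,10,0,0.5,2,0,20,0,0.5,2,0,30,0,0.5,2,0,38,0,0.5,2,0,44,0,0.5,2,0,47,0,0.5,2,0,47,0,-1,2,0,47,0,-1,2,0,47,0,-1,2,0,47,0,-1]
}}

```text
clock: 3.95
ee_pos: [0.6228, 0.0845, 0.0046]
tool_rot: [3.141, 0.0, 1.759]
force: [-1.3, -0.6, 4.0]
opening: 0.498
```

```bash
python3 snap.py side s2 190 190 110 90 6;  python3 -c "
from h import *
delta((.6224,.0847,.03),.19+np.pi/2)"
```

```text
t 4.0 ee [0.6227 0.0845 0.0046] [3.142 0.    1.759] F [-1.4 -0.2  4.5] op 0.497 q7 -0.48
delta mm [  0.2  -0.3 -25.4] turn deg -0.08
```

View pics/s2.png

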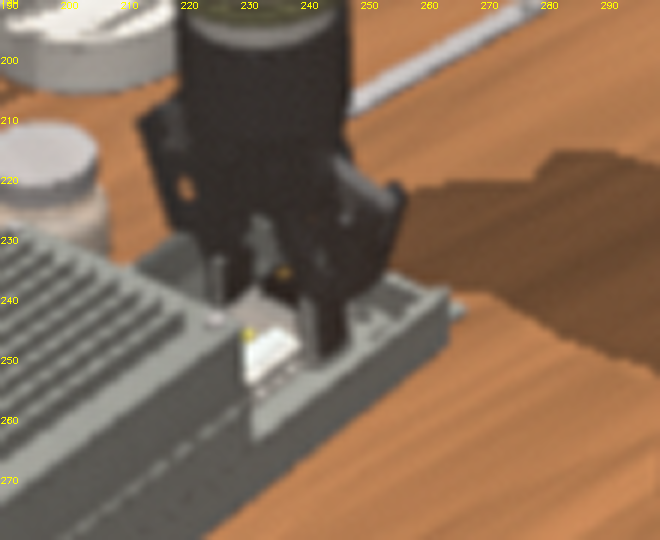

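Gripped, with opening 0.50. The near finger is beside the tray at about (243,248). Next I lift the nose.

Emit:
{"method": "apply_moves", "body": {
  "increments": [0,0,-3,0,-1,0,0,-7,0,-1,0,0,-11,0,-1,0,0,-15,0,-1,0,0,-19,0,-1,0,0,-23,0,-1,0,0,-27,0,-1,0,0,-30,0,-1,0,0,-30,0,-1,0,0,-30,0,-1]
}}

```text
clock: 5.25
ee_pos: [0.6228, 0.0844, 0.0342]
tool_rot: [3.142, 0.0, 1.759]
force: [0.8, -0.6, -5.8]
opening: 0.495
```

```bash
python3 snap.py side s3 190 190 110 90 6;  python3 -c "
from h import *
delta((.6224,.0847,.03),.19+np.pi/2)"
```

```text
t 5.3 ee [0.6228 0.0844 0.0342] [-3.142  0.     1.759] F [-0.   0.2 -6.3] op 0.492 q7 -0.46
delta mm [ 0.4 -0.4  4.2] turn deg -0.11
```

View pics/s3.png

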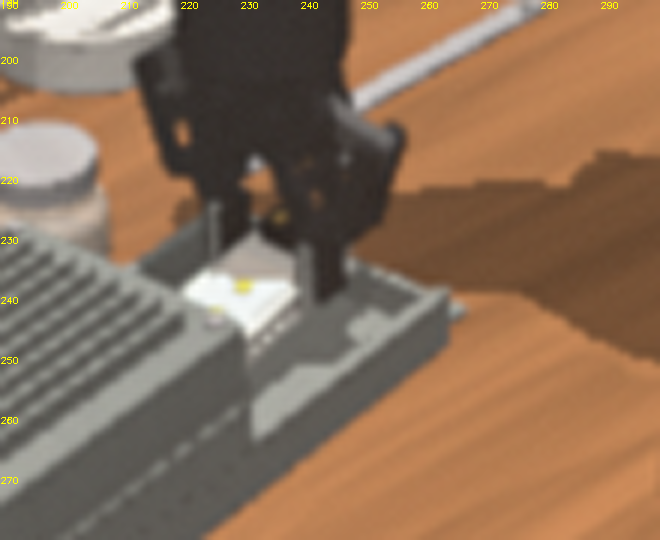

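The nose has risen between the fingers, with the LEDs visible at (228,237) and the tray tilted. Before drawing it out I'll check clearance to the cleaner, strap and shell.

```bash
cat >>h.py <<'E'
def bp(n,p,z):
    c=C[n];d=np.linalg.inv(np.array(c["mtx"]))@np.r_[p,1];R=np.array(c["R"]);d=R.T@d;o=-R.T@np.array(c["t"])
    return o+d*(z-o[2])/d[2]
E
python3 -c "
from h import *
L=lambda X:(lambda d:np.array([d[0]*np.cos(.177)+d[1]*np.sin(.177),-d[0]*np.sin(.177)+d[1]*np.cos(.177)]))(X[:2]-np.array(LUM[:2]))
k=.7
for n,c,p,z in [('strapR','top',(498*k,212*k),.004),('strapL','top',(386*k,219*k),.004),('cleaner cap','top',(570*k,229*k),.145),('cleaner base side','side',(453*k,270*k),0),('shell c','top',(591*k,281*k),.03),('tape','top',(397*k,392*k),.01),('shell side','side',(500*k,275*k),0)]:
  X=bp(c,p,z);print(n,X.round(3),'lum frame',L(X).round(3))
for y in(-.37,-.42):print(loc(LUM,-.005,y))
"
```

```text
strapR [ 0.76  -0.212  0.004] lum frame [ 0.079 -0.435]
strapL [0.749 0.012 0.004] lum frame [ 0.107 -0.212]
cleaner cap [ 0.691 -0.31   0.145] lum frame [-0.006 -0.52 ]
cleaner base side [ 0.688 -0.311  0.   ] lum frame [-0.01 -0.52]
shell c [ 0.615 -0.381  0.03 ] lum frame [-0.094 -0.576]
tape [ 0.406 -0.007  0.01 ] lum frame [-0.234 -0.171]
shell side [ 0.601 -0.371  0.   ] lum frame [-0.106 -0.564]
[ 0.6662267  -0.16269964]
[ 0.67503056 -0.21191845]
```

Emit:
{"method": "apply_moves", "body": {
  "increments": [-6,0,0,0,-1,-18,0,0,0,-1,-30,0,0,0,-1,-43,-0.5,0,0,-1,-56,-0.5,0,0,-1,-69,-1,0,0,-1,-82,-1,0,0,-1,-95,-1,0,0,-1,-108,-1,0,0,-1,-120,-1.5,0,0,-1]
}}

```text
clock: 6.55
ee_pos: [0.6442, -0.0335, 0.0345]
tool_rot: [3.141, -0.001, 1.76]
force: [-2.0, 5.5, -0.4]
opening: 0.5
```

```bash
python3 snap.py side s4 190 170 130 95 6;  python3 -c "
from h import *
delta((.6224,.0847,.03),.19+np.pi/2)"
```

```text
t 6.6 ee [ 0.6444 -0.0354  0.0346] [3.141 0.    1.758] F [-0.5  2.7 -0.1] op 0.495 q7 -0.28
delta mm [122.1   0.7   4.6] turn deg -0.16
```

View pics/s4.png

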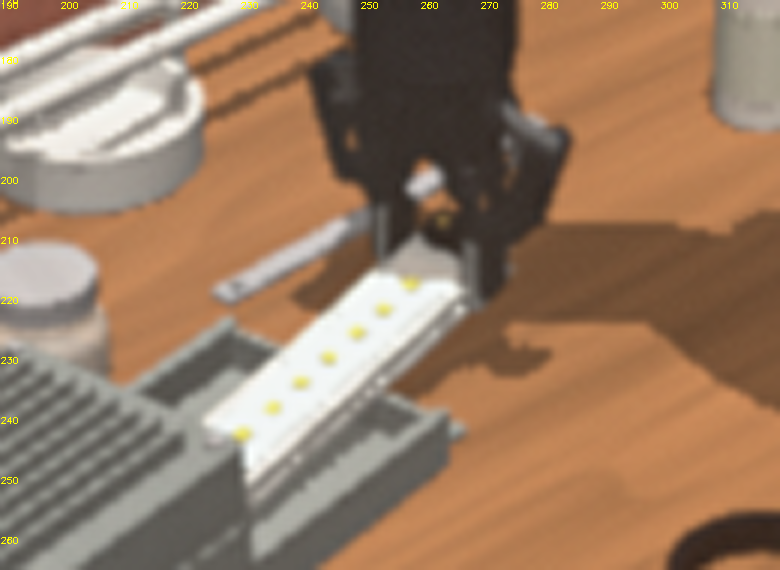

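The tray is sliding out over the lip at about (250,238) with low forces, so I keep drawing.

Emit:
{"method": "apply_moves", "body": {
  "increments": [-8,0,0,0,-1,-21,0,0,0,-1,-34,0,0,0,-1,-47,-0.5,0,0,-1,-60,-0.5,0,0,-1,-73,-1,0,0,-1,-86,-1,0,0,-1,-99,-1,0,0,-1,-112,-1,0,0,-1,-125,-1.5,0,0,-1]
}}

```text
clock: 7.85
ee_pos: [0.6661, -0.1548, 0.0347]
tool_rot: [3.141, -0.002, 1.761]
force: [-0.9, 6.1, -0.6]
opening: 0.497
```

```bash
python3 snap.py side s5 190 150 130 100 6;  python3 -c "
from h import *
delta((.6224,.0847,.03),.19+np.pi/2)"
```

```text
t 7.9 ee [ 0.6661 -0.1577  0.0345] [ 3.141 -0.     1.758] F [-0.9  0.9 -0.6] op 0.496 q7 -0.09
delta mm [246.3   2.3   4.7] turn deg -0.13
```

View pics/s5.png

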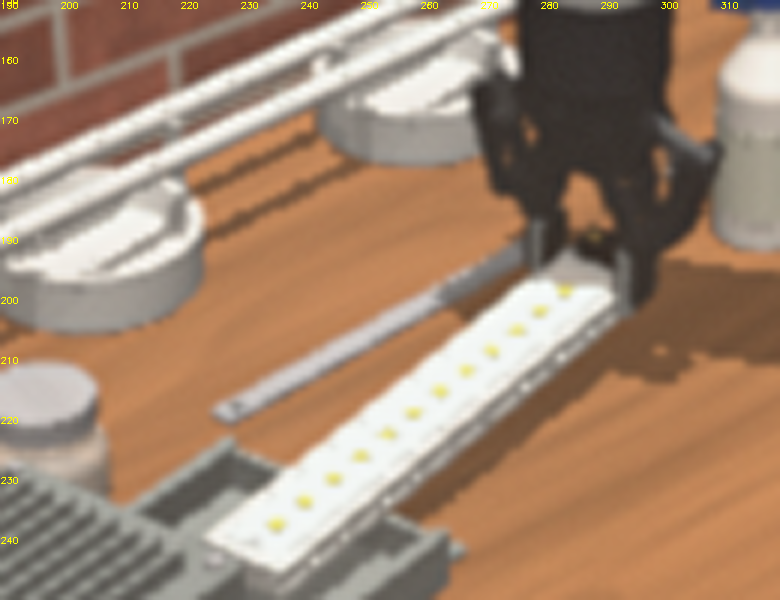

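Emit:
{"method": "apply_moves", "body": {
  "increments": [0,0,4,0,-1,0,0,9,0,-1,0,0,14,0,-1,0,0,19,0,-1,0,0,24,0,-1,0,0,28,0,-1,0,0,30,0,-1,0,0,30,0,0.3,0,0,30,0,0.5,0,0,30,0,0.5]
}}

```text
clock: 9.15
ee_pos: [0.6658, -0.1563, 0.0044]
tool_rot: [3.141, -0.0, 1.76]
force: [-0.0, 0.1, -0.1]
opening: 0.753
```

```bash
python3 snap.py side s6 190 150 130 100 6;  python3 -c "
from h import *
delta((.6224,.0847,.03),.19+np.pi/2)"
```

```text
t 9.2 ee [ 0.6658 -0.1564  0.0044] [ 3.141 -0.     1.76 ] F [ 0.2 -0.7 -0.4] op 0.748 q7 -0.11
delta mm [245.    2.6 -25.5] turn deg -0.07
```

View pics/s6.png

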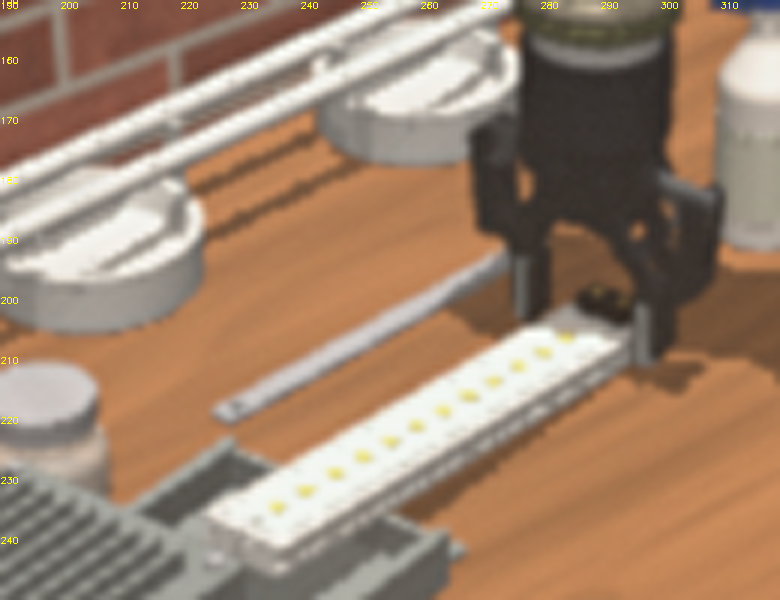

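The tray now rests with its nose on the bench at about (290,200) and its tail end at about (230,238) on the lip. The fingers are open. Next I measure the CoM position for the regrip.

```bash
python3 -c "
from h import *
L=lambda X:(lambda d:np.array([d[0]*np.cos(.177)+d[1]*np.sin(.177),-d[0]*np.sin(.177)+d[1]*np.cos(.177)]))(X[:2]-np.array(LUM[:2]))
for p in[(224,235),(236.9,241.2)]:
  X=bp('side',p,.049);print(X.round(4),L(X).round(4))
g=np.array([.6658,-.1564]);print('grip',L(g))
d=np.array([-.1873,.9823]) # tray +y
print('tail est',L(g+.272*d),'mid',g+.122*d,L(g+.122*d))
"
```

```text
[0.6366 0.1097 0.049 ] [ 0.0138 -0.0966]
[0.5917 0.1029 0.049 ] [-0.0316 -0.0954]
grip [-0.00431081 -0.36372365]
tail est [-0.00741515 -0.09174211] mid [ 0.6429494 -0.0365594] [-0.0057032  -0.24173193]
```

Emit:
{"method": "apply_moves", "body": {
  "increments": [15,0,-10,0,0.5,45,0,-12,-0.3,0.5,80,-0.5,-12,-0.3,0.5,110,-0.7,-10,-0.3,0.5,120,-0.7,-7,-0.3,0.5,120,-0.7,-6,-0.3,0.5,120,-0.7,-6,-0.3,-1,120,-0.7,-6,-0.3,-1,120,-0.7,-6,-0.3,-1,120,-0.7,-6,-0.3,-1]
}}

```text
clock: 10.45
ee_pos: [0.6427, -0.0407, 0.0105]
tool_rot: [-3.142, 0.001, 1.763]
force: [-1.1, -4.5, 5.1]
opening: 0.503
```

```bash
python3 snap.py side s7 190 150 130 100 6;  python3 -c "
from h import *
delta((.6224,.0847,.03),.19+np.pi/2)"
```

```text
t 10.5 ee [ 0.6427 -0.0407  0.0105] [-3.141e+00  1.000e-03  1.763e+00] F [ 0.  -4.3  4.9] op 0.502 q7 -0.29
delta mm [126.9   4.  -19.7] turn deg 0.12
```

View pics/s7.png

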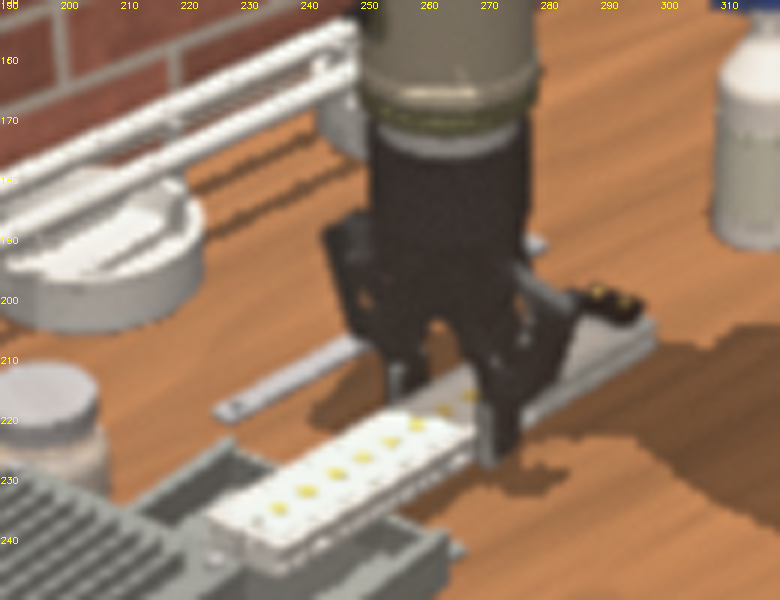

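The tray is gripped near its middle, at about (258,218), with the nose at (297,205). Lifting.

Emit:
{"method": "apply_moves", "body": {
  "increments": [0,0,-4,0,-1,0,0,-10,0,-1,0,0,-18,0,-1,0,0,-28,0,-1,0,0,-40,0,-1,0,0,-55,0,-1,0,0,-70,0,-1,0,0,-82,0,-1,0,0,-90,0,-1,0,0,-90,0,-1]
}}

```text
clock: 11.75
ee_pos: [0.6429, -0.039, 0.1009]
tool_rot: [3.141, 0.0, 1.764]
force: [-0.4, 0.2, -8.5]
opening: 0.501
```

```bash
python3 snap.py side s8 190 130 130 100 6;  python3 -c "
from h import *
delta((.6224,.0847,.03),.19+np.pi/2)"
```

```text
t 11.8 ee [ 0.6425 -0.0391  0.1003] [3.142 0.    1.764] F [ 0.3 -0.2 -7.6] op 0.501 q7 -0.22
delta mm [125.3   4.1  70.3] turn deg 0.2
```

View pics/s8.png

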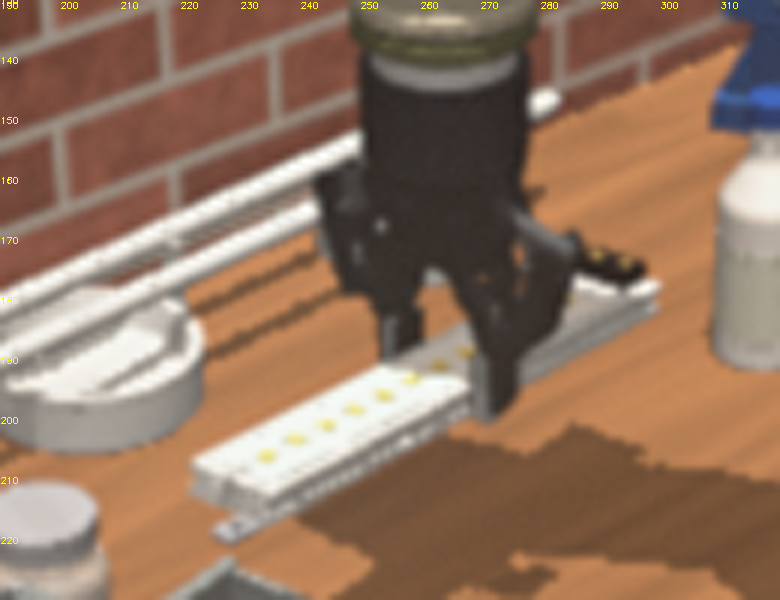

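```bash
cat >>h.py <<'E'
def trayfit(obs,yaw,gx,gy,prior=None):
    # obs: (cam,local xyz,pixel); unknown: shift s along tray of grip rel. mid, z mid, tilt (tail up +), lateral fixed 0
    def pts(v,l):
        s,z,t=v;l=np.array(l)
        R=Ro.from_euler("zx",[yaw,t]).as_matrix() if False else Ro.from_euler("z",yaw).as_matrix()@Ro.from_euler("x",t).as_matrix()
        return np.array([gx-np.sin(yaw)*s,gy+np.cos(yaw)*s,z])+R@l
    f=lambda v:np.concatenate([proj(n,pts(v,l))-p for n,l,p in obs])
    s=least_squares(f,[0,.1,0]);return s.x,f(s.x).reshape(-1,2).round(1)
E
python3 -c "
from h import *
q=lambda a,b:np.array([190+a/6-.4,130+b/6-.4])
obs=[('side',(.022,.15,.008),q(193,463)),('side',(-.022,.15,.008),q(266,497)),('side',(-.022,-.15,.008),q(659,288)),('side',(.015,-.15,.018),q(578,235)),('side',(-.015,-.15,.018),q(645,270))]
obs=[(n,l,p) for n,l,p in obs]
v,r=trayfit(obs,.193,.6425,-.0391);print(v.round(4),r.tolist())
"
```

```text
[0.0073 0.1166 0.113 ] [[-1.5, 0.1], [-0.2, -0.1], [-0.5, -0.4], [2.8, 1.8], [0.1, -1.2]]
```

```bash
python3 -c "
from h import *
p=loc(REST,0,.008);print(p)
delta((p[0],p[1],.125),1.406)"
```

```text
[ 0.43301639 -0.29250905]
t 11.8 ee [ 0.6425 -0.0391  0.1003] [3.142 0.    1.764] F [ 0.3 -0.2 -7.6] op 0.501 q7 -0.22
delta mm [-208.4 -254.3  -24.7] turn deg 20.53
```

Emit:
{"method": "apply_moves", "body": {
  "increments": [-6,-10,-5,1,-1,-20,-30,-10,3,-1,-45,-58,-15,5,-1,-71,-88,-20,8,-1,-97,-119,-25,11,-1,-123,-150,-25,14,-1,-149,-181,-25,16,-1,-175,-212,-25,18,-1,-196,-238,-25,20,-1,-206,-251,-25,20.5,-1]
}}

```text
clock: 13.05
ee_pos: [0.4327, -0.2917, 0.1255]
tool_rot: [-3.14, 0.001, 1.401]
force: [0.4, 0.1, -7.9]
opening: 0.502
```

```bash
python3 snap.py side s9 310 130 130 100 6; python3 snap.py top t9 300 210 155 100 5; python3 -c "
from h import *
p=loc(REST,0,.008)
delta((p[0],p[1],.125),1.406)"
```

```text
t 13.15 ee [ 0.4335 -0.2913  0.1254] [-3.140e+00  1.000e-03  1.402e+00] F [-0.5  0.3 -8.9] op 0.498 q7 -0.05
delta mm [-1.3 -0.2  0.4] turn deg -0.2
```

View pics/s9.png

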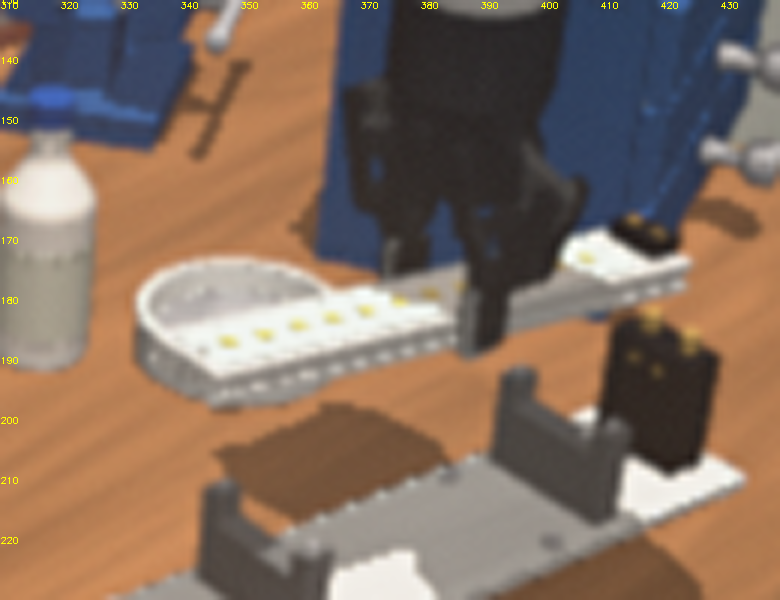

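View pics/t9.png

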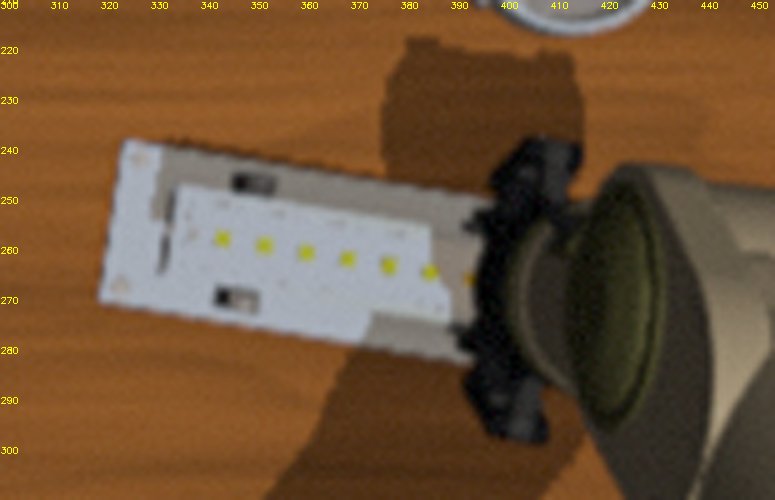

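```bash
python3 -c "
from h import *
for ys in(.095,-.095):
  for xs in(.0315,-.0315):
    X=np.r_[loc(REST,xs,ys),.06]; print(ys,xs,'top crop0',((proj('top',X)-[310,230])*5).round(0),'side crop0',((proj('side',X)-[315,170])*6).round(0))
q=lambda a,b:np.array([310+a/6-.4,130+b/6-.4]);w=lambda a,b:np.array([300+a/5-.4,210+b/5-.4])
obs=[('side',(-.022,.15,.008),q(221,379)),('side',(-.022,-.15,.008),q(690,262)),('side',(-.022,-.15,-.008),q(687,287)),('side',(-.015,-.15,.018),q(680,240)),('top',(.022,.15,.008),w(177,185)),('top',(-.022,.15,.008),w(160,273))]
v,r=trayfit(obs,-.167,.4335,-.2913);print(v.round(4),r.tolist())
"
```

```text
0.095 0.0315 top crop0 [225.  87.] side crop0 [203. 241.]
0.095 -0.0315 top crop0 [209. 206.] side crop0 [293. 303.]
-0.095 0.0315 top crop0 [586. 144.] side crop0 [495. 126.]
-0.095 -0.0315 top crop0 [571. 264.] side crop0 [589. 182.]
[0.0038 0.1403 0.1077] [[-0.7, 0.1], [0.1, -0.1], [-0.7, 0.7], [0.7, -0.6], [-0.2, -0.1], [0.6, 0.8]]
```

```bash
python3 -c "
import cv2
t=cv2.imread('pics/top0_raw.png');s=cv2.imread('pics/side0_raw.png')
a=cv2.resize(t[238:290,340:370],None,fx=10,fy=10,interpolation=2);b=cv2.resize(t[238:290,408:462],None,fx=10,fy=10,interpolation=2)
import numpy as np
cv2.imwrite('pics/z1.png',np.hstack([a,b])[:, :800])
c=s[185:245,335:420];cv2.imwrite('pics/z2.png',cv2.resize(c,None,fx=9,fy=9,interpolation=2))
"
```

```text
(no output)
```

View pics/z1.png

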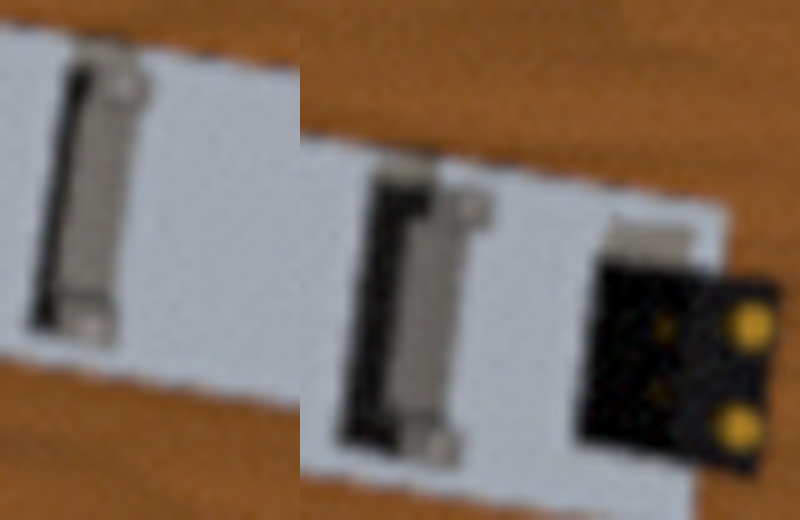

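View pics/z2.png

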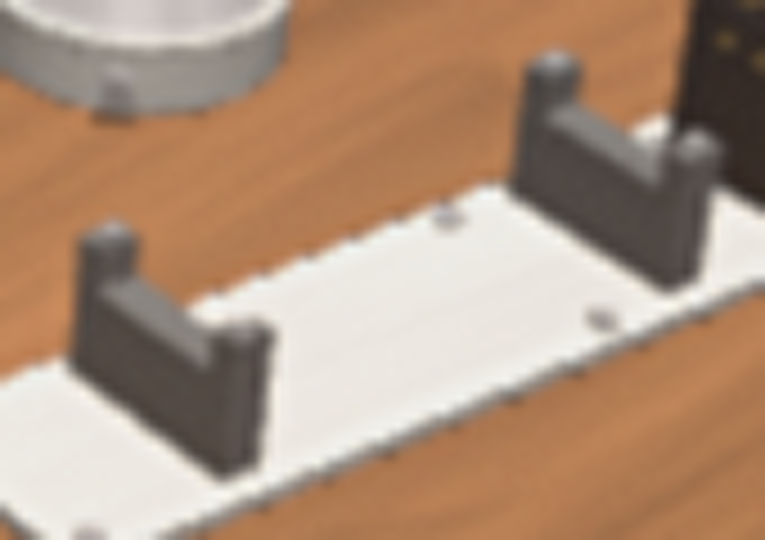

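```bash
python3 -c "
from h import *
o=.45
for z in(.056,.06):
  T=[((.0315,.095,z),(352.7,246.5)),((-.0315,.095,z),(349,270.5)),((.0315,-.095,z),(425,258.7)),((-.0315,-.095,z),(421.5,282.6))]
  S=[((.0315,.095,z),(347.2,211.7)),((-.0315,.095,z),(362,222.2)),((.0315,-.095,z),(396.4,192.4)),((-.0315,-.095,z),(412.4,201.3))]
  for nm,ob in(('top',[('top',l,np.array(p)-o) for l,p in T]),('side',[('side',l,np.array(p)-o) for l,p in S])):
    v,r=fit(ob,[.43,-.3,-.16]);print(z,nm,v.round(4),r.round(1).tolist())
"
```

```text
0.056 top [ 0.4338 -0.2938 -0.1751] [[0.1, 0.2], [0.3, -0.2], [-0.4, 0.0], [-0.1, 0.0]]
0.056 side [ 0.4355 -0.2977 -0.1717] [[0.2, -0.2], [0.3, -0.3], [0.0, 0.2], [-0.6, 0.5]]
0.06 top [ 0.434  -0.2927 -0.175 ] [[0.0, 0.1], [0.2, -0.2], [-0.3, -0.0], [0.1, 0.1]]
0.06 side [ 0.4319 -0.2923 -0.1695] [[0.1, -0.2], [0.3, -0.2], [0.1, 0.1], [-0.4, 0.4]]
```

The side view shows the tray level with the rest, its nose at (424,173) above the contact block. The top view shows it aligned laterally, and the saddle fits agree on a lateral centre of x ≈ 0.433. Lowering to just above the seats.

```bash
sed -i 's/^LUM=.*/LUM=(.606,.2024,.177);REST=(.433,-.2927,-.170)/' h.py; python3 -c "
from h import *
p=loc(REST,0,.008);print(p)
delta((p[0],p[1],.056),1.4008)"
```

```text
[ 0.43435346 -0.28481532]
t 13.15 ee [ 0.4335 -0.2913  0.1254] [-3.140e+00  1.000e-03  1.402e+00] F [-0.5  0.3 -8.9] op 0.498 q7 -0.05
delta mm [ 6.6 -0.1 69.4] turn deg 0.09
```

Emit:
{"method": "apply_moves", "body": {
  "increments": [4,0,5,0,-1,6.5,0,15,0,-1,6.5,0,25,0,-1,6.5,0,35,0,-1,6.5,0,45,0,-1,6.5,0,54,0,-1,6.5,0,61,0,-1,6.5,0,66,0,-1,6.5,0,69,0,-1,6.5,0,69,0,-1]
}}

```text
clock: 14.4
ee_pos: [0.4369, -0.283, 0.0562]
tool_rot: [-3.141, 0.0, 1.407]
force: [0.6, -0.3, -7.6]
opening: 0.496
```

```bash
python3 snap.py side s10 320 155 120 90 6; python3 snap.py top t10 310 220 150 90 5; python3 -c "
from h import *
p=loc(REST,0,.008)
delta((p[0],p[1],.056),1.4008)"
```

```text
t 14.5 ee [ 0.4371 -0.2831  0.0564] [3.141 0.    1.407] F [ 0.7 -0.2 -7.4] op 0.507 q7 -0.14
delta mm [-2.1 -2.4  0.4] turn deg 0.33
```

View pics/s10.png

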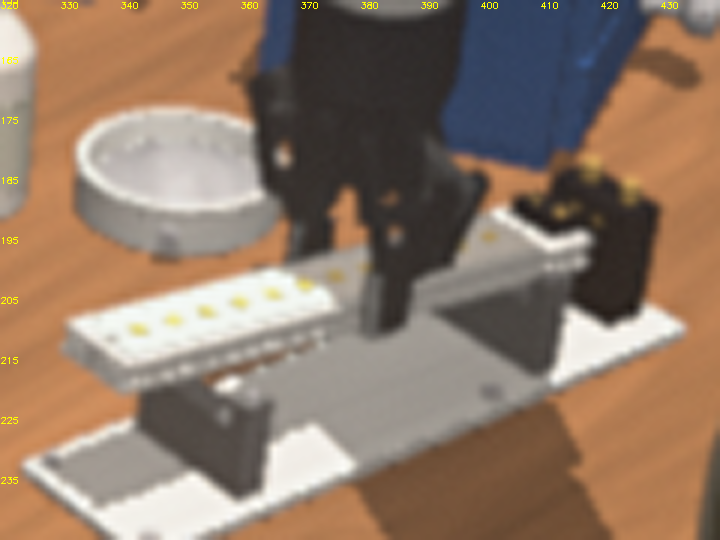

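View pics/t10.png

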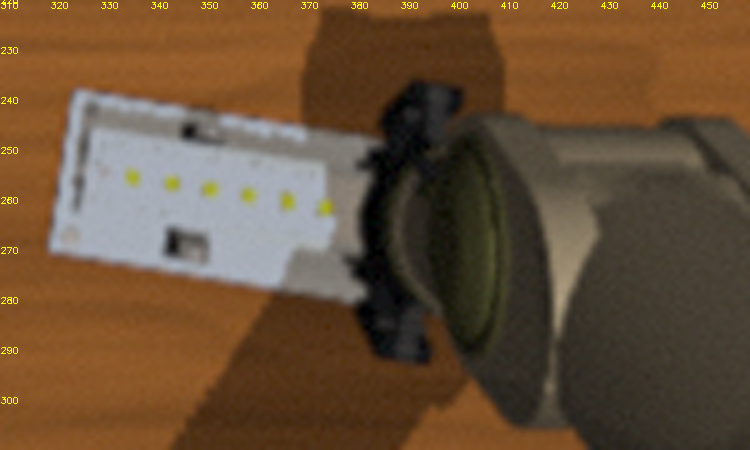

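```bash
python3 -c "
from h import *
q=lambda a,b:np.array([320+a/6-.4,155+b/6-.4]);w=lambda a,b:np.array([310+a/5-.4,220+b/5-.4])
obs=[('side',(-.022,.15,.008),q(125,367)),('side',(.022,.15,.008),q(66,326)),('side',(-.022,-.15,.008),q(593,238)),('side',(-.022,-.15,-.008),q(588,265)),('top',(.022,.15,.008),w(92,128)),('top',(-.022,.15,.008),w(73,213))]
v,r=trayfit(obs,-.164,.4371,-.2831);print(v.round(4),r.tolist())
s=v[0];m=np.array([.4371+np.sin(.164)*s,-.2831+np.cos(.164)*s]);d=m-np.array(REST[:2]);a=-.17
print('mid in rest',d[0]*np.cos(a)+d[1]*np.sin(a),-d[0]*np.sin(a)+d[1]*np.cos(a))
"
```

```text
[0.0044 0.0718 0.1036] [[0.2, 0.4], [-0.5, -0.2], [-0.3, -0.3], [-0.6, 0.0], [-0.3, 0.2], [1.0, 0.4]]
mid in rest 0.002390435599831789 0.014540441012968048
```

Emit:
{"method": "apply_moves", "body": {
  "increments": [-1,-1.2,0,0.2,-1,-2,-2.4,1,0.3,-1,-2,-2.4,3,0.3,-1,-2,-2.4,5,0.3,-1,-2,-2.4,7,0.3,-1,-2,-2.4,9,0.3,-1,-2,-2.4,10.5,0.3,-1,-2,-2.4,12,0.3,-1,-2,-2.4,13,0.3,-1,-2,-2.4,13,0.3,-1]
}}

```text
clock: 15.75
ee_pos: [0.4345, -0.2846, 0.0432]
tool_rot: [3.141, -0.0, 1.402]
force: [-0.2, 2.9, -3.0]
opening: 0.503
```

```bash
python3 snap.py side s11 320 155 120 90 6; python3 -c "
from h import *
p=loc(REST,0,.008)
delta((p[0],p[1],.038),1.4008)"
```

```text
t 15.8 ee [ 0.4345 -0.2846  0.0433] [3.141 0.    1.402] F [ 0.9  1.6 -3.1] op 0.505 q7 -0.15
delta mm [-0.2 -0.1  5.3] turn deg 0.05
```

View pics/s11.png

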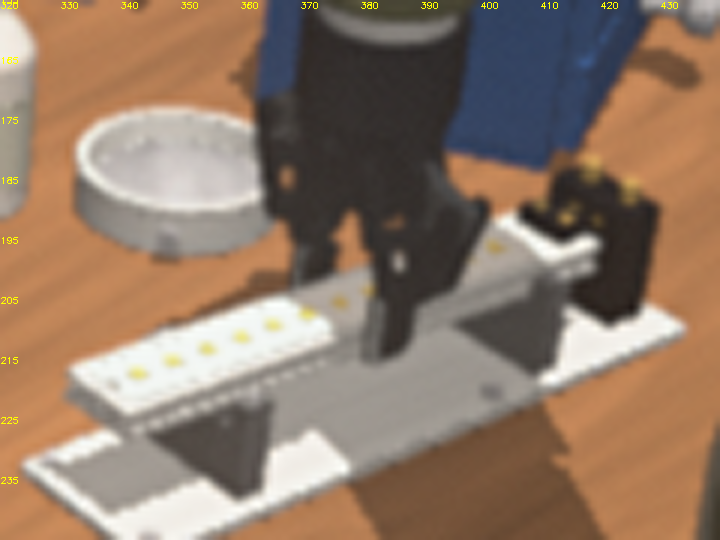

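The nose saddle is carrying load and the tray is levelling; its near tail corner is at about (341,223). I continue down gently.

Emit:
{"method": "apply_moves", "body": {
  "increments": [0,0,0.6,0,-1,0,0,1.2,0,-1,0,0,1.8,0,-1,0,0,2.4,0,-1,0,0,3,0,-1,0,0,3.6,0,-1,0,0,4.2,0,-1,0,0,4.8,0,-1,0,0,5.2,0,-1,0,0,5.2,0,-1]
}}

```text
clock: 17.05
ee_pos: [0.4343, -0.2846, 0.0389]
tool_rot: [3.141, 0.001, 1.402]
force: [-1.5, 4.4, 11.7]
opening: 0.501
```

```bash
python3 snap.py side s12 320 155 120 90 6; python3 -c "
from h import *
p=loc(REST,0,.008)
delta((p[0],p[1],.038),1.4008)"
```

```text
t 17.1 ee [ 0.4343 -0.2846  0.0389] [3.141e+00 1.000e-03 1.402e+00] F [-0.9  3.4 11.5] op 0.501 q7 -0.16
delta mm [-0.2  0.1  0.9] turn deg 0.05
```

View pics/s12.png

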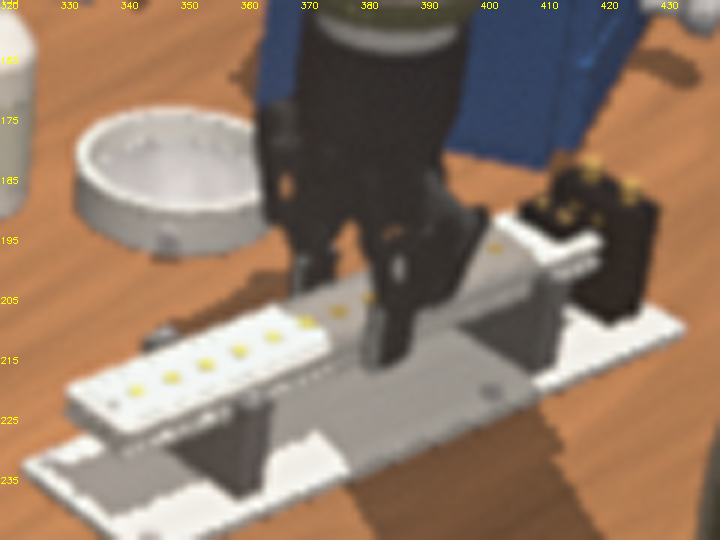

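Both saddles are carrying the tray and the force reads 11.7 N. I relieve the press slightly and slide toward the contact block.

Emit:
{"method": "apply_moves", "body": {
  "increments": [0,0,-0.3,0,-1,0,0,-0.6,0,-1,-1,0,-0.6,0,-1,-2,0,-0.6,0,-1,-3,0,-0.6,0,-1,-4.2,0,-0.6,0,-1,-5.4,0,-0.6,0,-1,-6.6,0,-0.6,0,-1,-7.8,0,-0.6,0,-1,-9,0,-0.6,0,-1]
}}

```text
clock: 18.35
ee_pos: [0.4334, -0.2923, 0.0389]
tool_rot: [3.141, -0.001, 1.403]
force: [1.3, 7.6, 7.4]
opening: 0.503
```

```bash
python3 snap.py side s13 320 155 120 90 6; python3 -c "
from h import *
p=loc(REST,0,-.004)
delta((p[0],p[1],.038),1.4008)"
```

```text
t 18.4 ee [ 0.4334 -0.2925  0.0389] [ 3.141e+00 -1.000e-03  1.402e+00] F [1.2 7.  6.8] op 0.497 q7 -0.14
delta mm [-4.2 -0.4  0.9] turn deg 0.1
```

View pics/s13.png

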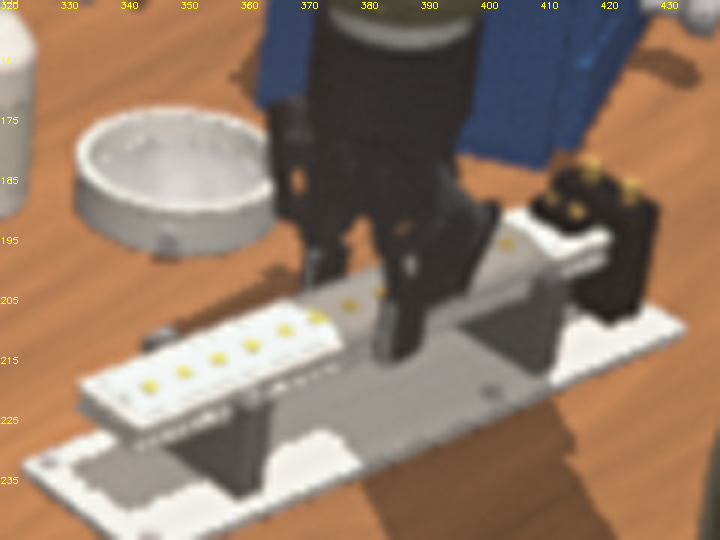

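The tray is sliding, with its nose at (420,195). I continue in small steps.

Emit:
{"method": "apply_moves", "body": {
  "increments": [-0.5,0,0,0,-1,-1,0,0,0,-1,-1.5,0,0,0,-1,-2,0,0,0,-1,-2.5,0,0,0,-1,-3,0,0,0,-1,-3.5,0,0,0,-1,-4,0,0,0,-1,-4.5,0,0,0,-1,-4.5,0,0,0,-1]
}}

```text
clock: 19.65
ee_pos: [0.4329, -0.2957, 0.0389]
tool_rot: [3.141, -0.002, 1.403]
force: [1.9, 11.3, 8.8]
opening: 0.499
```

```bash
python3 snap.py side s14 320 155 120 90 6; python3 -c "
from h import *
p=loc(REST,0,-.004)
delta((p[0],p[1],.038),1.4008)"
```

```text
t 19.7 ee [ 0.4329 -0.2957  0.0389] [ 3.141e+00 -2.000e-03  1.403e+00] F [ 1.9 12.4  9. ] op 0.501 q7 -0.14
delta mm [-1.1 -0.4  0.9] turn deg 0.14
```

View pics/s14.png

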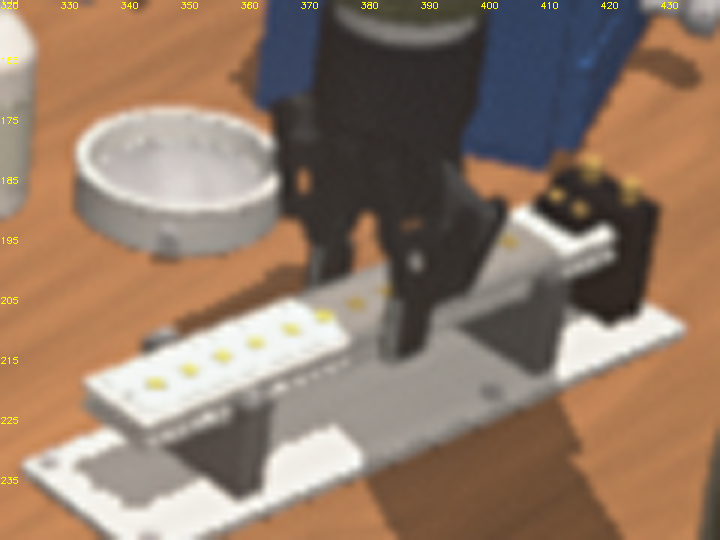

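Emit:
{"method": "apply_moves", "body": {
  "increments": [-0.5,0,0,0,-1,-1,0,0,0,-1,-1.5,0,0,0,-1,-2,0,0,0,-1,-2.5,0,0,0,-1,-3,0,0,0,-1,-3,0,0,0,-1,-3,0,0,0,-1,-3,0,0,0,-1,-3,0,0,0,-1]
}}

```text
clock: 20.95
ee_pos: [0.4329, -0.2957, 0.0389]
tool_rot: [3.141, -0.005, 1.405]
force: [2.8, 22.7, 10.9]
opening: 0.5
```

```bash
python3 snap.py side s15 320 155 120 90 6; python3 -c "
from h import *
p=loc(REST,0,-.004)
delta((p[0],p[1],.038),1.4008)
q=lambda a,b:np.array([320+a/6-.4,155+b/6-.4])
obs=[('side',(-.022,.15,.008),q(148,425)),('side',(.022,.15,.008),q(85,382)),('side',(-.022,-.15,.008),q(614,233)),('side',(-.022,-.15,-.008),q(612,258))]
v,r=trayfit(obs,-.168,.4329,-.2957);print('s14 fit',v.round(4),r.tolist())
s=v[0];m=np.array([.4329+np.sin(.168)*s,-.2957+np.cos(.168)*s]);d=m-np.array(REST[:2]);a=-.17
print('mid in rest',d[0]*np.cos(a)+d[1]*np.sin(a),-d[0]*np.sin(a)+d[1]*np.cos(a))
"
```

```text
t 21.0 ee [ 0.4329 -0.2957  0.0389] [ 3.141 -0.005  1.405] F [ 2.4 22.7 12.1] op 0.5 q7 -0.13
delta mm [-1.  -0.4  0.9] turn deg 0.25
s14 fit [ 0.002   0.0539 -0.0077] [[-0.3, 0.2], [-0.1, -0.2], [0.5, -0.2], [0.0, 0.3]]
mid in rest 0.00040491271519334205 -0.0009357475945140016
```

View pics/s15.png

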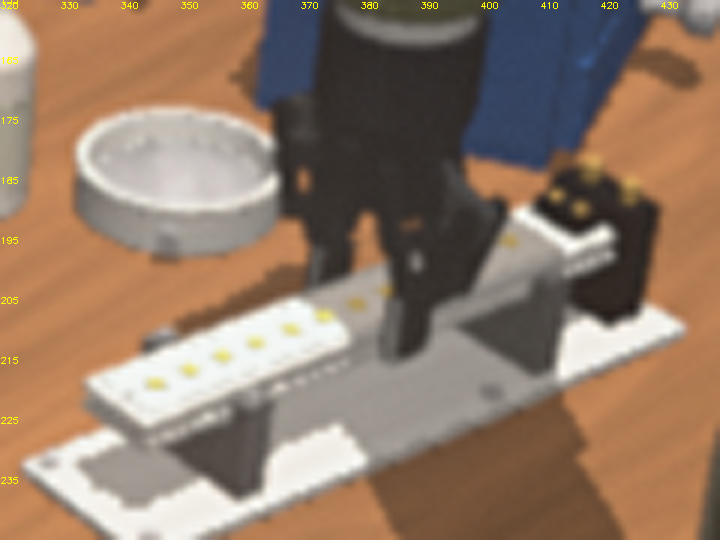

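The position has stalled while the force along the push rose to 23 N, so the nose is against the block. The fit gives mid at y ≈ −1 mm, x ≈ 0, level. I unload partly, then open.

Emit:
{"method": "apply_moves", "body": {
  "increments": [1,0,-0.3,0,-1,2,0,-0.6,0,-1,3,0,-0.7,0,-1,3.5,0,-0.7,0,-1,3.5,0,-0.7,0,-0.2,3.5,0,-0.7,0,0.1,3.5,0,-0.7,0,0.3,3.5,0,-0.7,0,0.5,3.5,0,-0.7,0,0.5,3.5,0,-0.7,0,0.5]
}}

```text
clock: 22.25
ee_pos: [0.432, -0.2975, 0.0394]
tool_rot: [3.142, 0.0, 1.401]
force: [0.5, -0.1, 0.2]
opening: 0.753
```

```bash
python3 snap.py side s16 320 155 120 90 6; python3 -c "
from h import *
p=loc(REST,0,-.004)
delta((p[0],p[1],.038),1.4008)"
```

```text
t 22.3 ee [ 0.432  -0.2975  0.0394] [3.142 0.    1.401] F [-0.1  0.3 -0.3] op 0.748 q7 -0.14
delta mm [0.9 0.1 1.4] turn deg 0.03
```

View pics/s16.png

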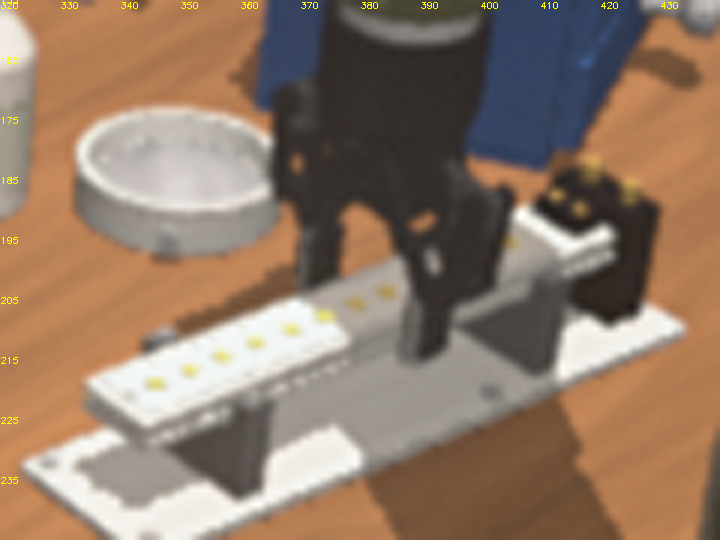

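The tray hasn't moved: its nose corner is still at about (422,194). The fingers are open and the force is zero, so I retreat straight up.

Emit:
{"method": "apply_moves", "body": {
  "increments": [0,0,-5,0,0.5,0,0,-15,0,0.5,0,0,-27,0,0.5,0,0,-42,0,0.5,0,0,-60,0,0.5,0,0,-80,0,0.5,0,0,-100,0,0.5,0,0,-125,0,0.5,0,0,-145,0,0.5,0,0,-160,0,0.5]
}}

```text
clock: 23.55
ee_pos: [0.4321, -0.2975, 0.2011]
tool_rot: [3.14, 0.001, 1.401]
force: [0.0, 0.2, 0.3]
opening: 0.749
```

Emit:
{"method": "apply_moves", "body": {
  "increments": [20,0,0,0,0.5,50,0,0,0,0.5,90,0,0,0,0.5,135,0,0,0,0.5,180,0,0,0,0.5,225,0,0,0,0.5,265,0,0,0,0.5,290,0,0,0,0.5,300,0,0,0,0.5,300,0,0,0,0.5]
}}

```text
clock: 24.8
ee_pos: [0.4822, -0.0012, 0.199]
tool_rot: [-3.141, 0.0, 1.403]
force: [-0.6, -0.3, -0.0]
opening: 0.749
```

```bash
python3 snap.py side s17 320 155 120 90 6; python3 snap.py top t17 310 220 155 90 5;python3 snap.py top t17f 0 0 560 420 1; python3 -c "
from h import *
delta((0.4,0,.038),1.4008)"
```

```text
t 24.95 ee [ 0.4822 -0.0028  0.1991] [-3.141e+00  1.000e-03  1.400e+00] F [ 0.  -0.8  0.2] op 0.747 q7 -0.59
delta mm [-11.1 -81.4 161.2] turn deg -0.05
```

View pics/s17.png

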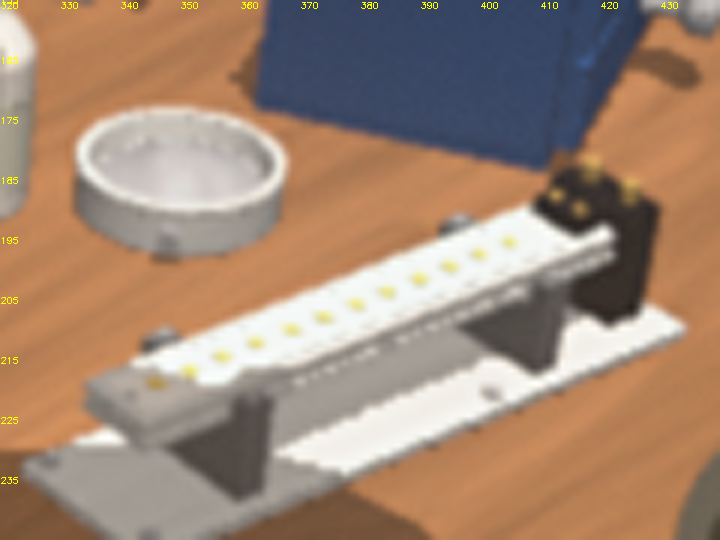

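View pics/t17.png

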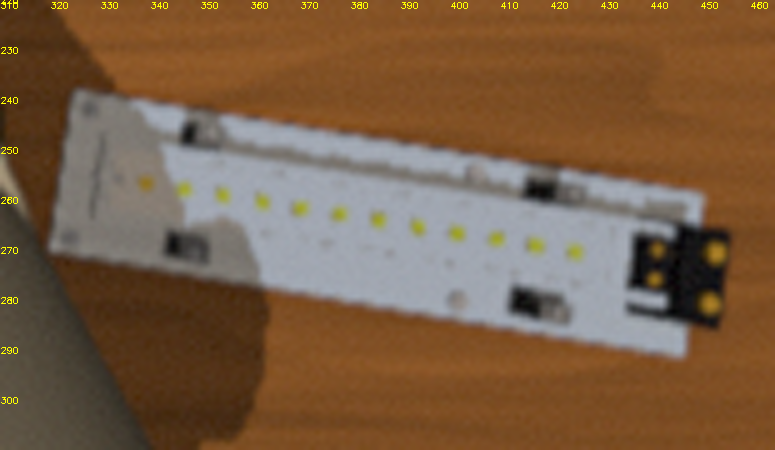

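View pics/t17f.png

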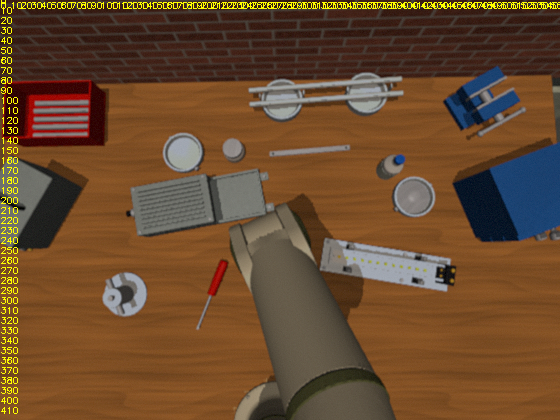

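The tray lies level in both saddles with its LEDs up. Its nose is flush with the contact block at about (443,270) in the top view. The LED row passes midway between the cheeks (row 301 against a cheek midpoint of about 301), so it is centred within about 1 mm. The bystanders I can see haven't moved. Handing in.

```bash
python3 -c "
from workcell import manip
print(manip.sign_off())"
```

```text
the job is handed in; nothing more can be done
None
```

The tray lies released and level, LEDs up, in both saddles of the test rest, with its terminal end against the contact block. I handed the job in at about 25 s; sign-off reports no verdict.

**What I did:** I gripped the tray near its nose and raised it about 30 mm, leaving the tail under the driver box. I then drew it out over the lip until it rested on lip and bench, and regripped it near its middle. From there I carried it to the rest, lowered it slowly so it levelled itself in the saddles, and slid it against the contact block. Then I eased off, opened the gripper and moved away.

**Last checks:**
- **Contact:** the tray stopped moving while the push force rose from about 12 to 23 N.
- **Position before release:** the image fit put the tray centre about 0.4 mm off sideways and 1 mm past nominal lengthwise. Its height was about 54 mm and its tilt about 0.008 rad. After release, the pictures showed no movement and the LED row centred between the cheeks to about 1 mm.
- **Forces:** no reading I took went above about 26 N in total at the wrist. The force between tray and driver box can't be read directly.
- **Bystanders:** those visible in the last top picture looked unmoved. The tape roll was hidden behind the arm in that picture, so I couldn't check it; no move went near it at bench height.

**Disagreement:** fitting the rest by its base plate and by its saddles differed by about 8 mm along the tray's length. I used the saddle fit, and the point where the tray stopped agreed with it.

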